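Pack a fragile power-supply board and close the case

TASK

Pick up the loose power-supply board from the bench, gripping it lightly (its ferrite transformer core is brittle: squeeze with no more than 40 N), carry it level and set it down gently, neither dropped nor pressed down hard, flat in the empty bay of the transit case, and let go of it. Then lower the hinged lid fully closed without slamming it or leaning hard on it. Leave the packed board, the heat sink, the screwdriver and the tin of screws where they are.

Things in the scene. Friction and masses are not known exactly. Their poses are not given: they have to be found in the camera images.
- board: The loose power-supply board on the bench, 0.22 kg: 96 x 64 mm tan plate 3 mm thick, with a taped transformer block 40 (x) x 32 (y) mm standing in its middle, its top 37 mm above the plate's underside; four small capacitors (25 mm high) at the -x end and lower parts (to 23 mm) at the +x end, nothing beside the transformer at +-y. Origin: centre of the underside; z up, x along the 96 mm side.
- case: Fixed grey transit case, open box 126 (x) x 195 (y) x 52 mm high, walls, floor and middle divider 5 mm. The divider makes two bays side by side in y, each 116 (x) x 90 (y) mm inside, their centres at y = +-47.5 mm. Origin: centre of the underside. The lid's hinge runs along the rim at +x, which faces to the left of the bench.
- liner: Flat black plate 100 x 76 x 3 mm, fixed on the floor in the middle of the EMPTY bay. Origin: centre of its underside (5 mm above the bench); axes as the case's.
- packed: A second such board on its own black plate 100 x 76 x 3 mm, already packed in the other bay (total 40 mm high). Origin: centre of the plate's underside; axes as the case's. Not to be moved.
- lid (a joint): Angle of the lid in rad: 0 closed, 1.57 upright, more leans back away from the case (up to 1.95). A stiff hinge: it stays where it is left.
- lid_hinge (a point): Middle of the lid's hinge line, 52.5 mm above the bench on the case's +x rim. Axes turn with the lid: y along the hinge, -x from the hinge to the free edge. The lid is a plate 126 (x) x 195 (y) x 8 mm, from z = 0 (its underside) to z = 8 mm (its top face).
- lid_handle (a point): Outer end of the round black knob, 35 mm tall and about 25 mm wide, on the lid's top face on its middle line, 96 mm from the hinge and 30 mm from the free edge.
- heatsink: Bystander: finned aluminium heat sink lying on the bench, 96 (x) x 64 (y) x 26 mm, fins along x. Origin: centre of the underside.
- driver: Bystander: powered screwdriver lying on the bench along its x, 183 mm long (x from -85 to +98 mm), blue body 36 mm thick. Origin: underside.
- tin: Bystander: open round steel tin of screws, 64 mm across, 28 mm high. Origin: centre of the underside.
Not all that is in view belongs to the job. What is shaped like the board but blue or orange is not meant.

How it is judged:
On the way, in this order (a step that is already met when the one before it is completed fails the run):
1. the board is lifted clear of the bench (60 mm), level (height (world z) of board above 0.06 m and angle between board's own z axis and vertical below 0.35 rad), for 0.1 s.
2. the board lies flat in the empty bay, let go and still, the lid still open (horizontal distance between board and liner below 0.022 m and z of board in the frame of liner between 0 and 0.007 m and angle between board's own z axis and vertical below 0.06 rad and contact force between the fingers and board below 0.1 N and linear speed of board below 0.02 m/s and value of joint lid above 0.9 rad), for 0.2 s.
At the end, for the whole second after the job is handed in: The board lies flat and still on the floor plate of the bay that was empty (within 22 mm of its centre), the lid is closed to within 0.05 rad, the packed board is within 10 mm and the heat sink, screwdriver and tin are within 20 mm of where they were (horizontal distance between board and liner below 0.022 m and z of board in the frame of liner between 0 and 0.007 m and angle between board's own z axis and vertical below 0.06 rad and value of joint lid below 0.05 rad and linear speed of board below 0.02 m/s and distance of packed from where it was at the start of the episode below 0.01 m and distance of each of heatsink, driver, tin from where it was at the start of the episode below 0.02 m); the robot touches nothing.
It fails at once if the board is squeezed with more than 45 N per finger (both fingers together 90 N) (contact force between the fingers and board above 90 N).
It fails at once if the board is pressed into the case with over 45 N, or dropped (faster than 0.35 m/s within 15 mm of the bay's plate) (contact force between board and liner above 45 N or contact force between board and case above 45 N or (horizontal distance between board and liner below 0.05 m and z of board in the frame of liner below 0.018 m and linear speed of board above 0.35 m/s)).
It fails at once if the board is tipped by more than 0.5 rad (angle between board's own z axis and vertical above 0.5 rad).
It fails at once if the lid is slammed (closing faster than 2.5 rad/s near the end) or borne on with more than 40 N ((value of joint lid below 0.4 rad and velocity of joint lid below -2.5 rad/s) or contact force between any of the fingers, the arm and lid above 40 N).
It fails at once if the packed board is moved by more than 10 mm, or the heat sink, screwdriver or tin by more than 20 mm (distance of packed from where it was at the start of the episode above 0.01 m or distance of any of heatsink, driver, tin from where it was at the start of the episode above 0.02 m).
It also fails if it takes over 58 s, if anything falls off the work surface, if the arm or the gripper's body presses on something with over 40 N, if the wrist force passes 120 N, or if a joint passes its speed limit or range.

ROBOT

A 7-joint arm with a two-finger parallel gripper is mounted at the origin on the work surface. World frame = base frame: x ahead of the robot, y to its left, z up, the work surface at z = 0. Lengths are in m, angles in rad, forces in N, time in s.
With the tool pointing down it reaches from about 0.4 to 0.9 m from the base axis. Payload 5.5 kg.
Tool frame: the origin (TCP) lies midway between the tips of the shut fingers; the grasp point (between the pads) lies 19 mm behind it (manip.grip_depth is the distance from the TCP to the grasp point, in m); z points along the fingers, y is the line along which they close (so a half turn about z gives the same grasp; the last joint's range is limited). The gripper opens to 92 mm and grips with 3 to 60 N. Pads are 19 mm wide; open, the fingers measure 130 mm over their backs; the gripper's body (75 mm by 190 mm) begins 47 mm behind the grasp point.
Start: joints at [-1.087, 0.501, -0.427, 1.55, 0.221, 1.138, -0.21], TCP at [0.142, 0.634, 0.227] pointing down, gripper open.
Joint ranges: [-2.88, 2.88], [-0.31, 2.03], [-1.54, 1.56], [0.2, 2.42], [-1.41, 4.55], [0.19, 2.02], [-2.57, 2.57]. Speed limits (rad/s): [2.57, 2.57, 3.14, 3.14, 3.14, 3.14, 3.14].

INTERFACE

Orientations are given as a unit quaternion [x, y, z, w].
In Python, from bench import manip, effector, viewer gives the robot as it stands. Calls block until the motion is done:
- manip.move_pose(position, orientation): joint-space move of the TCP to a pose.
- manip.servo_line(position, ori=None, vel=0.15): straight line of the TCP; ori=None keeps the orientation; vel is the mean speed in m/s.
- manip.movej(angles): joint-space move.
- effector.open_jaws() and effector.close(f_grip=None): open the fingers fully, or close them until they stop; f_grip is the grip in N (None keeps the last).
- manip.sleep(seconds).
- manip.solve_ik(position, orientation): joint angles nearest the present ones, or None.
- viewer.get_image(name): name is "side" or "top" or "wrist"; returns the picture (420x560x3 uint8, red, green, blue); there is no depth.
- viewer.get_calibration(name): a dict with "vfov" (degrees; the focal length in pixels is half the picture's height over the tangent of half this angle, whatever the lens; pixels are square), "cx", "cy" (the principal point, pixels), "eye" and "attitude" of the camera in the world. Camera axes: x right, y down, z forward; pixel columns grow to the right and rows downward; lengths in m; the calibration is good to about 2 mm. A picture is of the moment at which its call begins: read the wrist's pose just before it. get_calibration takes no time and is no camera call; for the wrist camera it gives the pose at the moment of the call.
A pose or a line that the arm cannot do raises manip.PlanningError and nothing moves.
- manip.hand_in(): hands the job in; it is judged then, once.
Readings, each from a call of its own:
- manip.current_clock(): time.
- manip.current_q(): joint angles.
- manip.current_joint_velocities(): joint speeds.
- manip.current_tau(): joint torques, N m.
- manip.current_tool_pos(): TCP position.
- manip.current_tcp_rot(): TCP orientation.
- manip.current_force(): force on the tool from outside, world axes, zero at the start.
- manip.current_wrist_torque(): the same for the moment, N m.
- manip.current_finger_gap(): finger opening in m.
- manip.current_gripper_force(): force on a finger pad.
Only numpy, scipy, OpenCV 4.12 (cv2) and the standard library are available. Lean on these libraries where they do the work, as an engineer would, in place of code of your own. Each camera call takes 0.05 s, during which the arm holds its last target. There are 200 camera calls.

## Working session

There is one attempt and no reset: what is moved stays moved. The work goes in short steps, each a Python script; the robot and the scene stay as the last script left them, time stands still between calls to the robot, and variables do not carry over. Pictures are saved under pics/ and viewed, at most 10 in all, crops included, and the job is handed in when it is done.

```bash
mkdir -p pics; ls; cat > h.py <<'E'
import numpy as np, cv2
from scipy.spatial.transform import Rotation as R
from bench import manip, effector, viewer
def save(im,n): cv2.imwrite('pics/'+n+'.png',cv2.cvtColor(im,cv2.COLOR_RGB2BGR))
E
python3 - <<'E'
from h import *
ims=[]
for n in ['side','top','wrist']:
    c=viewer.get_calibration(n); im=viewer.get_image(n); save(im,n+'0'); print(n,c)
print(manip.current_tool_pos(),manip.current_tcp_rot(),manip.current_clock(),manip.current_finger_gap())
E
```

```text
pics
side {'vfov': 54.90221337314427, 'cx': 284.65005505414865, 'cy': 213.71322935272744, 'eye': array([0.42527691, 0.47360253, 0.61225976]), 'attitude': array([-0.09200379,  0.92794913, -0.35858795,  0.04313228])}
top {'vfov': 48.66555797414008, 'cx': 282.16538418122934, 'cy': 198.5077489079972, 'eye': array([ 0.36089746, -0.02098808,  1.11677286]), 'attitude': array([ 0.71539101, -0.69504581,  0.04974188, -0.05150496])}
wrist {'vfov': 62.34967189567224, 'cx': 280.7521860596555, 'cy': 213.18689196411026, 'eye': array([0.07494504, 0.64818331, 0.38308793]), 'attitude': array([0.77376895, 0.61996464, 0.08075997, 0.10199648])}
[0.14226168 0.63368644 0.22590047] [ 1.10128820e-01  9.93917036e-01 -7.44827556e-04 -1.17421692e-04] 0.15 0.09194302355323197
```

View pics/top0.png

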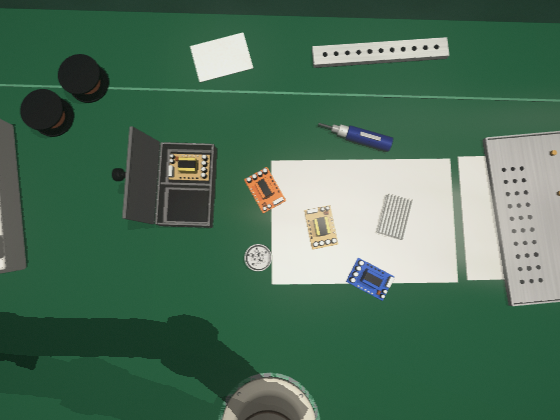

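View pics/side0.png

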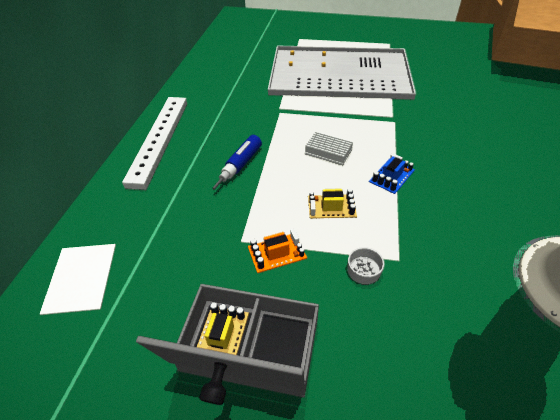

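Candidates, with top-view pixels: the tan loose board (321,227), the packed tan board in the case (188,167), the orange one (265,190), the blue one (370,278) and the heat sink (395,216). I choose the tan loose board. The case is at about (187,186) with its empty bay at (187,205), and the lid knob is at (118,174). Next is a close crop of the board and case in both views.

```bash
cat >> h.py <<'E'
def ray(name,uv,c=None):
    c=c or viewer.get_calibration(name)
    f=210/np.tan(np.radians(c['vfov']/2))
    d=R.from_quat(c['attitude']).apply([(uv[0]-c['cx'])/f,(uv[1]-c['cy'])/f,1])
    return c['eye'],d/np.linalg.norm(d)
def tri(obs):
    A=np.zeros((3,3));b=np.zeros(3);rs=[ray(*o) for o in obs]
    for e,d in rs:
        P=np.eye(3)-np.outer(d,d);A+=P;b+=P@e
    x=np.linalg.solve(A,b)
    return x,max(np.linalg.norm(np.cross(x-e,d)) for e,d in rs)
def onz(name,uv,z,c=None):
    e,d=ray(name,uv,c); return e+d*(z-e[2])/d[2]
def proj(c,X):
    f=210/np.tan(np.radians(c['vfov']/2))
    p=R.from_quat(c['attitude']).inv().apply(np.atleast_2d(X)-c['eye'])
    return np.c_[c['cx']+f*p[:,0]/p[:,2],c['cy']+f*p[:,1]/p[:,2]]
E
python3 - <<'E'
from h import *
t=cv2.imread('pics/top0.png');s=cv2.imread('pics/side0.png')
def cr(im,u,v,w): 
    h=w*3//4; return cv2.resize(im[v:v+h,u:u+w],(400,300),interpolation=cv2.INTER_CUBIC)
cv2.imwrite('pics/comp.png',np.vstack([np.hstack([cr(t,291,197,64),cr(t,110,120,120)]),np.hstack([cr(s,296,176,72),cr(s,136,280,186)])]))
for n,a in [('board',[('top',(322,227)),('side',(334,201))]),('knob',[('top',(118,174)),('side',(212,394))])]: print(n,tri(a))
for n,p in [('case',(187,186)),('bay',(187,205)),('orange',(265,190)),('tin',(258,257)),('heat',(395,216)),('blue',(370,278)),('driver',(355,135))]: print(n,onz('top',p,0.02))
E
```

```text
board (array([ 0.45258522, -0.11248298,  0.01423596]), np.float64(0.001655991320103314))
knob (array([0.54467677, 0.33734782, 0.13743296]), np.float64(0.00047395926828652904))
case [0.54279616 0.21282148 0.02      ]
bay [0.49695593 0.21015316 0.02      ]
orange [0.5384765  0.02569656 0.02      ]
tin [0.37902124 0.03666307 0.02      ]
heat [ 0.4848941  -0.28481407  0.02      ]
blue [ 0.33805702 -0.22578826  0.02      ]
driver [ 0.68033029 -0.1886528   0.02      ]
```

View pics/comp.png

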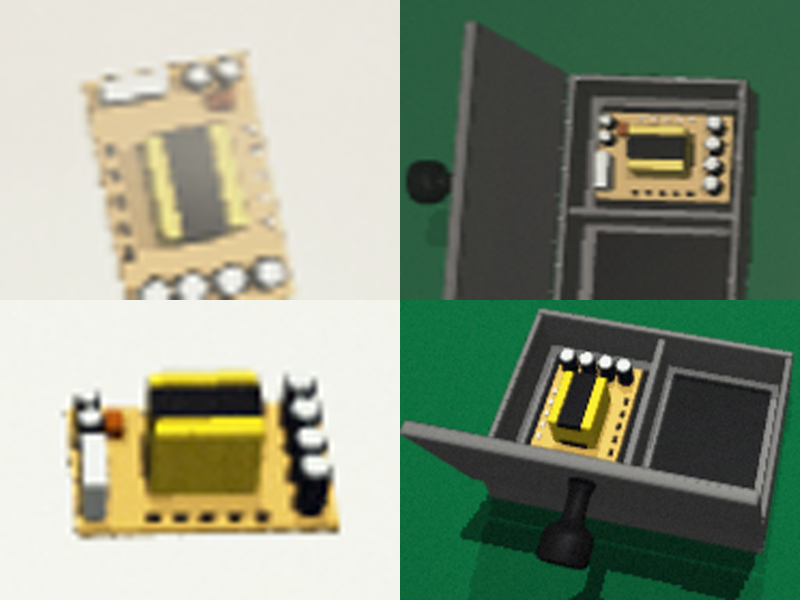

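The chosen object is the tan board with a yellow/black transformer. It lies on the white sheet with its four capacitors towards the robot, and it triangulates to (0.453,-0.112). The empty bay is on the robot side of the case. Next I check the interface and take wrist views from two places each over the board and over the bay.

View pics/wcomp.png

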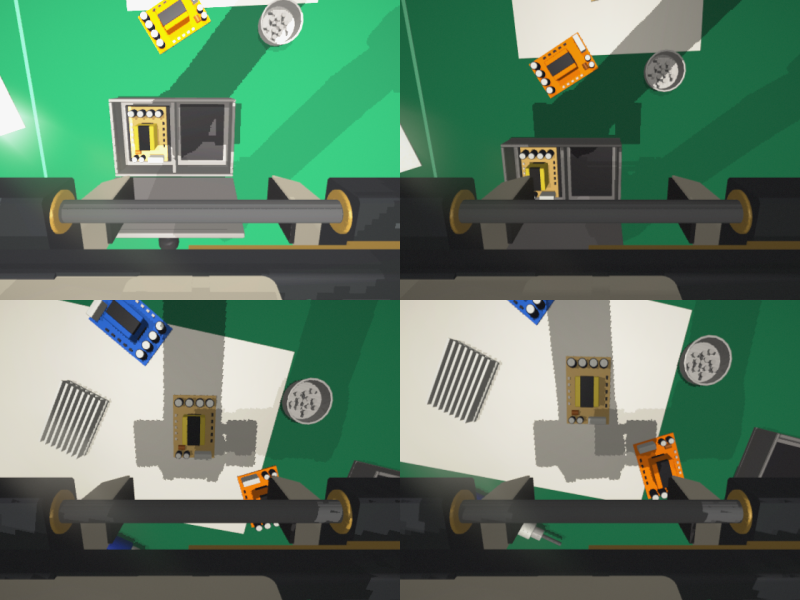

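```bash
python3 - <<'E'
from h import *
def cr(n,u,v,w):
    h=w*3//4; return cv2.resize(cv2.imread(f'pics/{n}.png')[v:v+h,u:u+w],(400,300),interpolation=cv2.INTER_CUBIC)
cv2.imwrite('pics/c2.png',np.vstack([np.hstack([cr('w1',145,125,200),cr('w2',130,175,200)]),np.hstack([cr('w3',205,128,140),cr('w4',195,72,140)])]))
E
```

```text
(no output)
```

View pics/c2.png

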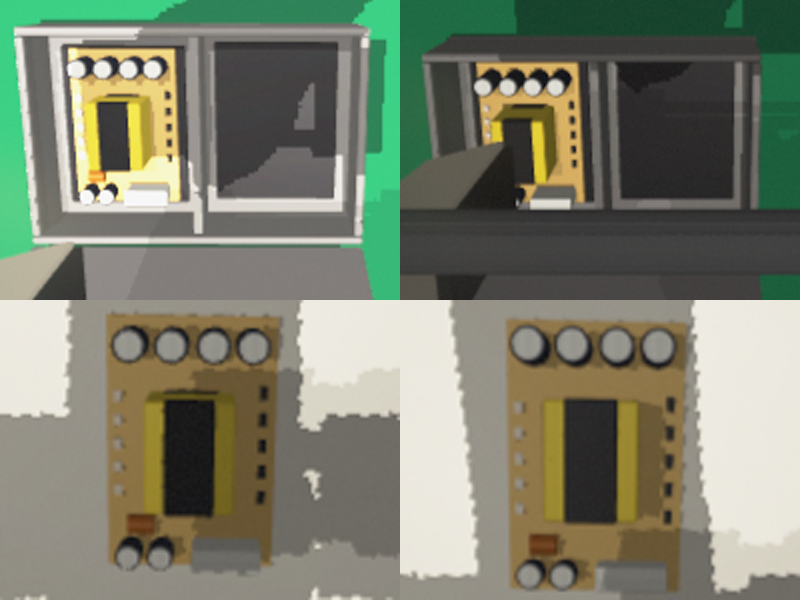

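The bottom crops show the loose board cleanly, capacitors at the image top; the plate corners in w3 crop are about (108,314), (281,318), (108,563), (270,567). The top-left crop shows the case, with the empty bay's black plate at (215..340, 43..198) and the rim corners. Next I fit both poses with free heights as a check.

```bash
cat > fit.py <<'E'
from h import *
import pickle
from scipy.optimize import least_squares
C=pickle.load(open('C.pkl','rb'))
for n in('top','side'):C[n]=viewer.get_calibration(n)
def fit(obs,x0):  # obs: (cam, uv, local xyz, height-group); params x,y,yaw,heights
    def res(p,full=False):
        r=[]
        for c,uv,l,g in obs:
            X=R.from_euler('z',p[2]).apply([l[0],l[1],0])+[p[0],p[1],p[3+g]]
            r.append(proj(C[c],X)[0]-uv)
        return np.array(r) if full else np.ravel(r)
    s=least_squares(res,x0,loss='soft_l1'); return s.x,res(s.x,True)
def px(u0,v0,s,pts): return [(u0+a*s,v0+b*s) for a,b in pts]
E
python3 - <<'E'
from fit import *
np.set_printoptions(precision=4,suppress=True)
bc=[(-.048,-.032),(-.048,.032),(.048,-.032),(.048,.032)]
o=[('w3',u,l,0) for u,l in zip(px(205,128,.35,[(108,14),(281,18),(108,263),(270,267)]),bc)]
o+=[('w4',u,l,0) for u,l in zip(px(195,72,.35,[(108,20),(287,25),(110,290),(278,292)]),bc)]
tc=[(-.02,-.016),(-.02,.016),(.02,-.016),(.02,.016)]
o+=[('w3',u,l,1) for u,l in zip(px(205,128,.35,[(145,100),(235,100),(145,215),(233,215)]),tc)]
o+=[('w4',u,l,1) for u,l in zip(px(195,72,.35,[(145,100),(238,100),(145,222),(237,222)]),tc)]
x,r=fit(o,[.45,-.11,.23,0,.03]); print('board',x); print(r)
cc=[(-.063,-.0975),(-.063,.0975),(.063,.0975),(.063,-.0975)]
lc=[(-.05,.0475-.038),(-.05,.0475+.038),(.05,.0475+.038),(.05,.0475-.038)]
o=[('w1',u,l,0) for u,l in zip(px(145,125,.5,[(15,30),(370,32),(362,240),(35,240)]),cc)]
o+=[('w1',u,l,1) for u,l in zip(px(145,125,.5,[(215,43),(340,43),(337,198),(217,198)]),lc)]
o+=[('w2',u,l,1) for u,l in zip(px(130,175,.5,[(215,62),(343,62)]),lc)]
o+=[('top',u,l,0) for u,l in zip([(215,144),(213,226),(158,225),(162,143)],cc)]
o+=[('side',u,l,0) for u,l in zip([(201.6,284.7),(318.3,304.6)],cc)]
x,r=fit(o,[.54,.21,1.57,.05,.01]); print('case',x);print(r)
Rz=R.from_euler('z',x[2]); print('bay',Rz.apply([0,.0475,0])[:2]+x[:2],'hinge',Rz.apply([.063,0,0])[:2]+x[:2])
E
```

```text
board [ 0.4558 -0.1098  0.2169  0.0019  0.0323]
[[-0.4108 -0.2398]
 [-0.3574 -0.2106]
 [ 0.071  -0.0268]
 [ 0.1197 -0.1822]
 [-0.2533 -0.0982]
 [ 0.1341 -0.2609]
 [ 0.1476 -0.4053]
 [ 0.2371  0.2562]
 [-0.3174  0.0806]
 [ 0.4299  0.8227]
 [-0.4777 -0.9092]
 [ 0.0268 -0.212 ]
 [-0.2416  0.0217]
 [ 0.8405  0.8481]
 [-0.1276 -0.0791]
 [ 0.2833  0.6918]]
case [0.5435 0.2118 1.573  0.0454 0.0106]
[[ 0.4164 -2.6058]
 [-0.5347 -3.7478]
 [-0.2631 -0.2075]
 [ 0.5026 -0.0977]
 [ 0.018   0.4428]
 [ 0.2887  0.393 ]
 [-0.1492  1.9044]
 [ 0.7148  1.9457]
 [ 0.7353 -2.2835]
 [-3.1202 -2.4024]
 [-0.892   0.0993]
 [-2.9049  0.1597]
 [-2.3364 -0.2874]
 [-0.9499 -0.2716]
 [-0.9246 -0.3704]
 [ 0.136  -0.0047]]
bay [0.496  0.2117] hinge [0.5433 0.2748]
```

The board fit is sub-pixel: plate height 2 mm and transformer top 32 mm against 3 and 37 given, within calibration error. I refit the case with the heights fixed and grasp the board now.

```bash
python3 - <<'E'
from fit import *
np.set_printoptions(precision=4,suppress=True)
cc=[(-.063,-.0975),(-.063,.0975),(.063,.0975),(.063,-.0975)]
lc=[(-.05,.0475-.038),(-.05,.0475+.038),(.05,.0475+.038),(.05,.0475-.038)]
def go(w):
    o=[]
    if 1 in w:o+=[('w1',u,l,0,.052) for u,l in zip(px(145,125,.5,[(15,30),(370,32),(362,240),(35,240)]),cc)]
    if 2 in w:o+=[('w1',u,l,1,.008) for u,l in zip(px(145,125,.5,[(215,43),(340,43),(337,198),(217,198)]),lc)]
    if 3 in w:o+=[('top',u,l,0,.052) for u,l in zip([(215,144),(213,226),(158,225),(162,143)],cc)]
    if 4 in w:o+=[('side',u,l,0,.052) for u,l in zip([(201.6,284.7),(318.3,304.6)],cc)]
    def f(p): return np.ravel([proj(C[c],R.from_euler('z',p[2]).apply([l[0],l[1],0])+[p[0],p[1],h])[0]-u for c,u,l,g,h in o])
    s=least_squares(f,[.54,.21,1.57]);x=s.x; Rz=R.from_euler('z',x[2])
    print(w,x,'bay',Rz.apply([0,.0475,0])[:2]+x[:2],np.abs(s.fun).max())
for w in ([1],[2],[3],[4],[1,2,3,4]): go(w)
yb=.217; P=np.array([.4558,-.1098]); q=down(yb+np.pi)
manip.move_pose([*P,.13],q)
manip.servo_line([*P,.012],vel=.1)
print(manip.current_tool_pos(),manip.current_force())
t=manip.current_clock();effector.close(f_grip=10);print('close t',manip.current_clock()-t)
print(manip.current_finger_gap(),manip.current_gripper_force(),manip.current_force())
manip.servo_line([*P,.15],vel=.12)
manip.sleep(.15)
print(manip.current_finger_gap(),manip.current_gripper_force(),manip.current_force(),manip.current_clock())
save(viewer.get_image('wrist'),'lift')
for p,yaw in (([.496,.212,.2],-np.pi/2),([.5,.33,.2],-np.pi/2)): print(manip.solve_ik(p,down(yaw)))
E
```

```text
[1] [0.5428 0.2127 1.5698] bay [0.4953 0.2128] 2.7204196332910726
[2] [0.5437 0.2108 1.5716] bay [0.4962 0.2107] 0.6282583766729317
[3] [0.5423 0.2062 1.5895] bay [0.4948 0.2053] 0.5281841026454401
[4] [0.5416 0.2156 1.5721] bay [0.4941 0.2155] 1.2577264735966196
[1, 2, 3, 4] [0.543  0.2116 1.5737] bay [0.4955 0.2115] 3.7090915255844266
[ 0.4563 -0.1099  0.0125] [-1.037  -0.4824  0.3667]
close t 0.9583000000000004
0.032146530971440615 9.997023046016693 [ 0.0728  0.9721 -0.0574]
0.03173224840677056 9.996782541275024 [-1.0565  0.1533 -3.6525] 8.6
[ 0.4652  0.6273 -1.2501  1.841   0.6513  1.1654  2.1332]
[ 0.1288  0.6476 -1.0802  1.6966  0.6136  1.1787  2.0268]
```

```bash
python3 - <<'E'
from h import *
import pickle
manip.servo_line([.456,-.11,.18],vel=.2)
manip.move_pose([.4957,.2113,.18],down(-np.pi/2))
manip.servo_line([.4957,.2113,.11],vel=.1)
C=pickle.load(open('C.pkl','rb'))
c=viewer.get_calibration('wrist');im=viewer.get_image('wrist');C['w5']=c;s=viewer.get_image('side');save(im,'w5');save(s,'s5')
pickle.dump(C,open('C.pkl','wb'))
print(manip.current_tool_pos(),manip.current_finger_gap(),manip.current_clock(),manip.current_force())
cv2.imwrite('pics/c5.png',cv2.cvtColor(np.hstack([cv2.resize(im[:300,80:480],(400,300)),cv2.resize(s[225:,110:350],(400,325))[:300]]),cv2.COLOR_RGB2BGR))
E
```

```text
[0.49616832 0.21180939 0.1107081 ] 0.03177792515501577 11.125 [ 0.27999566  0.19586118 -3.69301549]
```

View pics/c5.png

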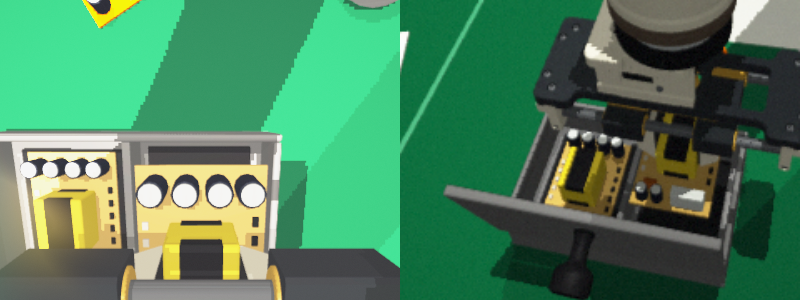

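```bash
python3 - <<'E'
from fit import *
np.set_printoptions(precision=4,suppress=True)
c=C['w5']
print('rim outer corner exp',[.543-.0975,.2116-.063], onz('w5',(80+281,136),.052,c))
print('board caps end corners', onz('w5',(80+134,164),.110-.0125+.003,c),onz('w5',(80+269,166),.110-.0125+.003,c), 'exp y',.2118-.048)
print('liner back edge corners',onz('w5',(80+147,148),.008,c),onz('w5',(80+249,148),.008,c),'exp x',.4955+.038,.4955-.038)
E
```

```text
rim outer corner exp [0.4455, 0.1486] [0.4474 0.151  0.052 ]
board caps end corners [0.5281 0.1621 0.1005] [0.4632 0.163  0.1005] exp y 0.1638
liner back edge corners [0.5357 0.1616 0.008 ] [0.4605 0.1615 0.008 ] exp x 0.5335 0.4575
```

The close view agrees to about 2 mm: board level, bay centre near (0.497,0.212). I set it down now.

```bash
python3 - <<'E'
from h import *
np.set_printoptions(precision=3,suppress=True)
P=[.4968,.2118]
manip.servo_line([*P,.035],vel=.06); f0=manip.current_force(); print(manip.current_tool_pos(),f0,manip.current_gripper_force())
for z in np.arange(.026,.0165,-.0015):
    manip.servo_line([*P,z],vel=.02); f=manip.current_force()
    print(z,manip.current_tool_pos()[2],f)
    if f[2]-f0[2]>2.2: break
print(manip.current_clock(),manip.current_finger_gap())
E
```

```text
[0.497 0.212 0.035] [ 0.528 -0.754 -2.755] 9.996802657842636
0.026 0.0259005992388521 [-0.404  0.396 -3.277]
0.024499999999999997 0.02446096859538795 [ 0.434  0.549 -2.564]
0.022999999999999996 0.02289148987922239 [-1.162  0.267 -3.499]
0.021499999999999995 0.021369687590775347 [ 0.31   0.605 -3.481]
0.019999999999999993 0.02000241203810648 [-0.036  1.228 -2.02 ]
0.018499999999999992 0.019312300781032778 [-2.062 -0.515  5.51 ]
14.375 0.03200983492575649
```

```bash
python3 - <<'E'
from h import *
np.set_printoptions(precision=3,suppress=True)
manip.servo_line([.4968,.2118,.0195],vel=.02)
t=manip.current_clock();effector.open_jaws()
print(manip.current_clock()-t,manip.current_finger_gap(),manip.current_gripper_force(),manip.current_force(),manip.current_tool_pos())
manip.sleep(.3);print(manip.current_finger_gap(),manip.current_force(),manip.current_clock())
save(viewer.get_image('side'),'s6')
E
```

```text
0.5 0.054810786953571666 10.026106018340215 [-1.936  0.072  1.259] [0.497 0.212 0.02 ]
0.05476151517415052 [-1.537  0.376  3.378] 15.425
```

The jaws opened to 55 mm and rest on the bay walls at 10 N, so the board is free. I lift off straight up and check.

```bash
python3 - <<'E'
from h import *
import pickle
np.set_printoptions(precision=3,suppress=True)
for z in (.035,.05,.075):
    manip.servo_line([.4968,.2118,z],vel=.06);print(z,manip.current_finger_gap(),manip.current_force())
manip.servo_line([.4968,.2118,.24],vel=.25)
effector.close(f_grip=10)
manip.servo_line([.4968,.13,.26],vel=.25)
C=pickle.load(open('C.pkl','rb'));C['w7']=viewer.get_calibration('wrist');im=viewer.get_image('wrist');s=viewer.get_image('side');t=viewer.get_image('top')
pickle.dump(C,open('C.pkl','wb'))
for n,i in (('w7',im),('s7',s),('t7',t)): save(i,n)
L=np.vstack([cv2.resize(im[150:360,100:380],(400,300)),cv2.resize(t[110:245,90:270],(400,300),interpolation=cv2.INTER_CUBIC)])
Rr=cv2.resize(s[240:420,120:360],(400,300),interpolation=cv2.INTER_CUBIC)
Rr=np.vstack([Rr,cv2.resize(s,(400,300))])
cv2.imwrite('pics/c7.png',cv2.cvtColor(np.hstack([L,Rr]),cv2.COLOR_RGB2BGR))
print(manip.current_clock(),manip.current_tool_pos())
E
```

```text
0.035 0.06182970143743425 [ 4.899 -3.47   2.457]
0.05 0.0901424998598542 [9.337 0.63  2.711]
0.075 0.09181852420017284 [ 0.809 -0.248 -0.877]
19.725 [0.496 0.131 0.26 ]
```

View pics/c7.png

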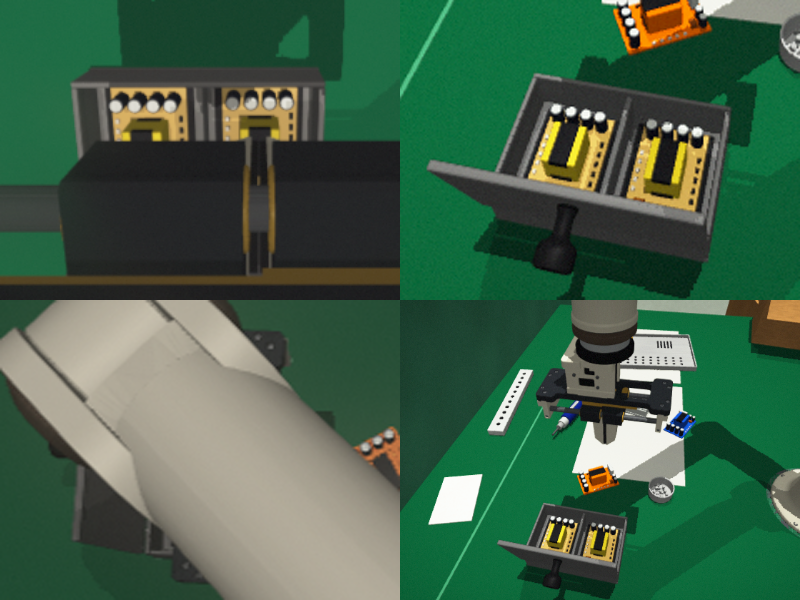

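The board lies flat in the bay, in line with the packed one. The lid's free edge runs from about (138,338) to (303,367) in the side view. I triangulate the lid's free edge and compute its angle.

```bash
python3 - <<'E'
from h import *
np.set_printoptions(precision=4,suppress=True)
far,e1=tri([('top',(132,127)),('side',(138,338))]);near,e2=tri([('top',(124.5,220)),('side',(303,367))])
print(far,e1,near,e2,np.linalg.norm(far-near))
k=tri([('top',(118,174)),('side',(212,394))])[0];print('knob',k)
H=np.array([.545,.275,.0525])
for P in (far,near): print('angle',np.pi/2+np.arctan2(P[1]-H[1],P[2]-H[2]),np.hypot(P[1]-H[1],P[2]-H[2]))
# feasibility of lid path: TCP at lid-frame (-r, ., 8mm+d)
yo=.545-.045
for yaw in (-np.pi/2,np.pi/2,np.pi,0):
  r=[]
  for a in np.linspace(1.75,0,8):
    rr=.112;n=.008+.02*np.sin(a)
    p=[yo,H[1]-rr*np.cos(a)+n*np.sin(a),H[2]+rr*np.sin(a)+n*np.cos(a)]
    q=manip.solve_ik(p,down(yaw)); r.append(None if q is None else np.round(q[[0,6]],2))
  print(yaw,r)
E
```

```text
[0.6405 0.3039 0.1703] 5.1294294897711414e-05 [0.4449 0.3023 0.1765] 0.001680012705628455 0.19572643334657028
knob [0.5447 0.3373 0.1374]
angle 1.8117691732996897 0.12128311744156343
angle 1.7876119658599736 0.1269877535923198
-1.5707963267948966 [array([0.15, 1.97]), array([0.22, 2.01]), array([0.29, 2.04]), array([0.36, 2.08]), array([0.41, 2.1 ]), array([0.44, 2.11]), array([0.45, 2.11]), array([0.43, 2.08])]
1.5707963267948966 [array([-1.27, -0.15]), array([-1.25, -0.13]), array([-1.22, -0.1 ]), array([-1.18, -0.05]), array([-1.14,  0.02]), array([-1.11,  0.1 ]), array([-1.08,  0.19]), array([-0.9 ,  0.11])]
3.141592653589793 [array([-0.03,  0.58]), array([0.03, 0.62]), array([0.1 , 0.67]), array([0.16, 0.71]), array([0.2 , 0.74]), array([0.23, 0.75]), array([0.23, 0.75]), array([0.21, 0.72])]
0 [array([-1.47, -1.42]), array([-1.45, -1.39]), array([-1.43, -1.35]), array([-1.4 , -1.29]), array([-1.36, -1.22]), array([-1.33, -1.13]), array([-1.29, -1.04]), array([-1.28, -0.97])]
```

The lid measures 196 mm along its free edge and about 125 mm to the hinge, leaning at about 1.8 rad. I push it closed from behind with the shut fingers, beside the knob, along an arc about the hinge.

```bash
python3 - <<'E'
from h import *
np.set_printoptions(precision=3,suppress=True)
x=.500;H=np.array([.275,.0525]);r=.105
def tp(a,r=r,extra=0):
    n=.008+.012*np.sin(a)+extra
    return [x,H[0]-r*np.cos(a)+n*np.sin(a),H[1]+r*np.sin(a)+n*np.cos(a)]
manip.servo_line([.4968,.2,.28],vel=.25)
manip.move_pose([x,.36,.26],down(-np.pi/2))
p=tp(1.8,extra=.02);p[1]=max(p[1],.345)
manip.servo_line([x,p[1],p[2]],vel=.15)
f0=manip.current_force();print('start',manip.current_tool_pos(),f0)
for a in np.r_[np.arange(1.75,.2,-.125),.15,.1]:
    manip.servo_line(tp(a),vel=.1);f=manip.current_force()-f0
    print(round(a,3),manip.current_tool_pos(),f)
    if np.linalg.norm(f)>25: print('STOP');break
print(manip.current_clock());save(viewer.get_image('side'),'s8')
E
```

```text
start [0.5   0.346 0.147] [-0.232  0.276  0.181]
1.75 [0.501 0.313 0.153] [ 0.206 -0.377 -0.969]
1.625 [0.5   0.301 0.156] [-0.09  -0.695 -0.215]
1.5 [0.5   0.287 0.159] [ 0.696 -0.932 -0.732]
1.375 [0.5   0.274 0.159] [ 1.096 -1.03   0.012]
1.25 [0.5   0.26  0.158] [0.134 0.437 0.394]
1.125 [0.5   0.246 0.155] [ 0.442 -0.854 -0.106]
1.0 [0.5   0.233 0.15 ] [ 0.038 -0.422 -0.593]
0.875 [0.5   0.22  0.144] [0.001 0.055 0.049]
0.75 [0.5   0.208 0.135] [ 0.934 -0.214  0.964]
0.625 [0.5   0.198 0.125] [-0.438 -0.004 -0.255]
0.5 [0.5   0.188 0.114] [-0.07  -0.542  0.486]
0.375 [0.5   0.181 0.102] [-0.448  0.029  0.009]
0.25 [0.5   0.175 0.088] [-0.422 -0.802  0.441]
0.15 [0.5   0.172 0.077] [-0.192  0.637 -0.462]
0.1 [0.5   0.171 0.072] [ 0.548 -0.157 -0.817]
26.2417
```

View pics/s8.png

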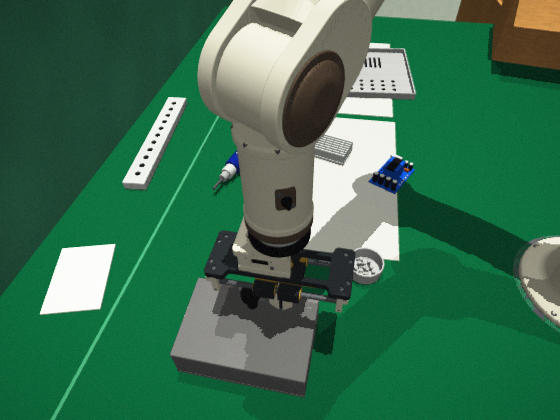

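The picture shows the lid almost down, with the knob at (250,297) beside the fingers. I finish with small force-watched steps, back off and look.

```bash
python3 - <<'E'
from h import *
np.set_printoptions(precision=3,suppress=True)
f0=manip.current_force()
for z in np.arange(.070,.0555,-.0015):
    manip.servo_line([.5,.170,z],vel=.03);f=manip.current_force()-f0
    print(round(z,4),manip.current_tool_pos()[2],f)
    if f[2]>6: break
manip.servo_line([.5,.170,.2],vel=.15)
manip.servo_line([.45,-.02,.3],vel=.25)
s=viewer.get_image('side');w=viewer.get_image('top');save(s,'s9')
cv2.imwrite('pics/c9.png',cv2.cvtColor(np.hstack([cv2.resize(s[240:420,120:360],(400,300),interpolation=cv2.INTER_CUBIC),cv2.resize(w,(400,300))]),cv2.COLOR_RGB2BGR))
print(manip.current_clock())
E
```

```text
0.07 0.06995802289835241 [ 0.129  1.106 -0.563]
0.0685 0.06846681953543571 [ 0.383  1.326 -0.943]
0.067 0.06691618408665559 [-0.488  1.209 -0.631]
0.0655 0.06538437970513626 [-0.037  0.792 -1.361]
0.064 0.06389383217794065 [-0.071  0.677 -0.358]
0.0625 0.0624008147683452 [ 0.321  0.358 -0.258]
0.061 0.06091393093238584 [-0.646  0.755 -0.641]
0.0595 0.060644065216485354 [-3.208 -1.828 11.635]Traceback (most recent call last):
  File "<stdin>", line 9, in <module>
bench.PlanningError: the arm cannot follow that straight line within its joint ranges
```

The lid stopped hard at z = 0.0606, which is its closed top height (0.0605). I retreat a little and confirm before handing in.

```bash
python3 - <<'E'
from h import *
print(manip.current_tool_pos())
manip.move_pose([.45,.05,.3],down(-np.pi/2))
s=viewer.get_image('side');w=viewer.get_image('top');save(s,'s9')
cv2.imwrite('pics/c9.png',cv2.cvtColor(np.hstack([cv2.resize(s[240:420,120:360],(400,300),interpolation=cv2.INTER_CUBIC),cv2.resize(s,(400,300))]),cv2.COLOR_RGB2BGR))
print(manip.current_clock(),manip.current_tool_pos())
E
```

```text
[0.49947002 0.16948404 0.19905736]Traceback (most recent call last):
  File "<stdin>", line 3, in <module>
bench.PlanningError: the arm cannot take that pose within its joint ranges
```

The arm is already clear at z = 0.2, so I take the picture from here.

```bash
python3 - <<'E'
from h import *
s=viewer.get_image('side')
cv2.imwrite('pics/c9.png',cv2.cvtColor(np.hstack([cv2.resize(s[240:420,120:360],(400,300),interpolation=cv2.INTER_CUBIC),cv2.resize(s,(400,300))]),cv2.COLOR_RGB2BGR))
print(manip.current_clock(),manip.current_force())
E
```

```text
29.425 [ 0.93346606 -0.07363765 -0.05226933]
```

View pics/c9.png

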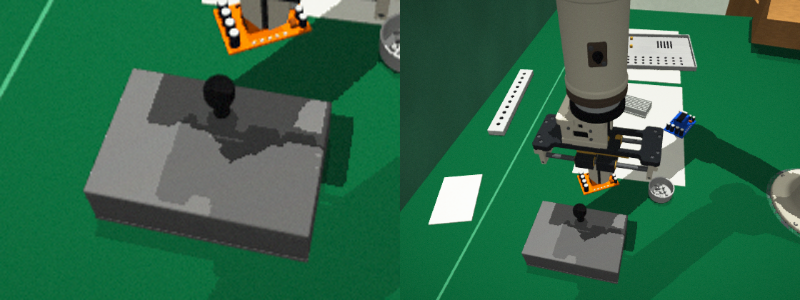

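The lid lies flush on the case with its knob up at about (219,90) in the crop, and the gripper is clear of everything. The tin and heat sink are in place. I hand in.

```bash
python3 -c "
from h import *
print(manip.hand_in())"
```

```text
the job is handed in; nothing more can be done
None
```

The board is flat in the bay that was empty, the lid is fully closed, and the job is handed in at about 29.5 s of the 58 s allowed; the hand-in call gave no verdict.

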